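# Empty the bead tub into the tray

### The arm

A 7-joint arm with a two-finger parallel gripper is mounted at the origin on a cart in front of the work surface, level with it; the furniture and walls round the work are solid. World frame = base frame: x ahead of the robot, y to its left, z up, the work surface at z = 0. Lengths are in m, angles in rad, forces in N, time in s.
With the tool pointing down it reaches from about 0.425 to 0.925 m from the base axis. Payload 6.8 kg.
Tool frame: the origin (TCP) lies midway between the tips of the shut fingers; the grasp point (between the pads) lies 19 mm behind it; z points along the fingers, y is the line along which they close (so a half turn about z gives the same grasp; the last joint's range is limited). The gripper opens to 88 mm and grips with 3 to 60 N. Pads are 20 mm wide; open, the fingers measure 115 mm over their backs; the gripper's body (75 mm by 178 mm) begins 61 mm behind the grasp point.
Start: joints at [1.168, 0.477, 0.022, 1.555, -0.011, 1.109, -0.083], TCP at [0.196, -0.646, 0.223] pointing down, gripper open.
Joint ranges: [-2.96, 2.96], [-0.34, 2.1], [-1.41, 1.46], [0.24, 2.44], [-1.37, 4.51], [0.17, 1.92], [-2.96, 2.96]. Speed limits (rad/s): [2.39, 2.39, 3.14, 3.14, 3.14, 3.14, 3.14].

### API

Orientations are given as a unit quaternion [x, y, z, w].
In Python, from rig import status, optics, job, models gives the robot as it stands.
- The arm moves only by the tool arm_command, never from a script. Its argument "series" is one flat list of numbers, 7 for each row, row after row: the gripper command: -1 is shut, 1 is fully open, values between are in proportion, then the shift along the tool's x, y, z scaled (see below), then the turn, a rotation vector about the tool's x, y, z scaled (see below). A call has 1 to 5 rows; each row shifts and turns the commanded pose from where the row before left it, along the tool's axes as they then stand; what a row does not reach is not made up. The controller multiplies each number of a shift by 0.25 m and each number of a turn by 0.15 rad. A row lasts 1/10 s, in which the tool goes at most 50 mm and 8.59 degrees, less where a joint would pass 70% of its speed; a pose out of reach is approached as far as the arm can. A call with a number of a shift or a turn outside -1 to 1 is refused whole. A call with a gripper value outside its range is refused whole. The fingers move at their own pace and stop on an object; "squeeze" is the grip in N (left out, the last holds). Time passes only in rows, so rows that do not move let the fingers close. It gives the time, the measured TCP pose, the force, the opening and the grip force at its end, in the units of the state.
- status.get_obs(): the state, without advancing time (a new reading comes with each control period).
- optics.get_image(name): name is "scene" or "side" or "wrist"; returns a dict with "color" (420x560x3 uint8, red, green, blue), "camera_matrix" (3x3 intrinsics, pixels), "k1" (the pictures are not rectified: a ray, as slopes to the right and down, at radius r is drawn at 1 + k1 r^2 times it, then the intrinsics apply), "extrinsics" (4x4, takes a point from camera to world coordinates); the wrist camera has in their place "T_tool_cam" (4x4, takes a point from camera to tool coordinates, whose origin is the TCP and whose axes are the flange's). Camera axes: x right, y up, looking along -z (the intrinsics and any distortion apply to the point x, -y, -z); pixel columns grow to the right and rows downward; lengths in m; the calibration is good to about 2 mm. A picture is of the moment at which its call begins: read the wrist's pose just before it. There is no depth.
- job.finish_job(): hands the job in; it is judged then, once.
Trained networks look in a picture, given as the dict that the camera call returned (one of the last four; its "shot" number tells which), for a name from the list of things; names that differ only in an ending like _2 or _b are one class to them, and where a whole thing is asked for, a point or a joint stands for the part that bears it (a point fixed in the world has none). Each returns a list of dicts, best first, with "p" (0 to 1); they miss things now and then, are a little off and sometimes report something else, mostly with a low value. They report only what shows in the picture. A call takes as long as a camera call.
- models.find_in(picture, name): "extent" ([left, top, width, height] in pixels, round what is visible of it).
The state is a dict: "time": time; "joint_pos": joint angles; "joint_velocities": joint speeds; "tau": joint torques, N m; "tcp_pos": TCP position; "ee_rot": TCP orientation; "wrist_force": force on the tool from outside, world axes, zero at the start; "ft_torque": the same for the moment, N m; "gripper_width": opening from 0.0 (shut) to 1.0 (fully open); "gripper_force": force on a finger pad.
Only numpy, scipy, OpenCV 4.12 (cv2) and the standard library are available. Lean on these libraries where they do the work, as an engineer would, in place of code of your own. Each camera call takes 0.05 s, during which the arm holds its last target. There are 200 camera calls.

### The job

Tip all three steel beads out of the lidded sample tub into the square metal tray. First swing the tub's lid right back over its snap point until it rests on its stop, and do not tip the tub before that; pour with the tub's lip held low over the tray. Then stand the empty tub upright on the bare worktop beside the tray, lid still fully back, and leave the other things where they are.

Things in the scene. Friction and masses are not known exactly. Their poses are not given: they have to be found in the camera images.
- tub_mid (a point): Loose white plastic sample tub, about 0.5 kg, 50 mm wide (its y; flat upright sides to grasp across), 42 mm high without lid, walls 2.5 mm. The point is 21 mm above the underside, midway across, near the centre of mass. Axes: -x pouring front, +x hinge side, z up. Level foot from x = -15 to +30 mm, upright rear wall at x = +30 mm, front wall sloping outward from the foot to the lip.
- tub_lip (a point): Middle of the tub's pouring lip, the top edge of its sloping front wall: 62 mm in front of tub_mid and 21 mm higher. Axes as tub_mid. The front wall slopes at 42 degrees above level, so at a front-down tip of 42 degrees it is level and by 60 to 70 degrees the beads roll out over the lip.
- tub_hinge (a point): Middle of the lid's hinge line, behind the top of the tub's rear wall (40 mm behind tub_mid, 22 mm higher). The hinge line is the tub's y. Axes as tub_mid.
- tub_lid (a joint): Lid angle, rad: 0 shut (level over the whole top), pi/2 upright, 2.6 fully back on its stop, leaning out behind the tub. Over-centre spring: below about 1.4 it snaps shut (0.035 N m at 0), beyond it snaps back to the stop by itself and stays there (0.035 N m) even while the tub is tipped. About 0.5 N upward at the knob opens it; hard pushes shift the tub.
- lid_knob (a point): Centre of the lid's steel ball knob, 18 mm across, on an 8 mm wide tongue at the lid's front edge, 122 mm from the hinge line. Lid shut: 20 mm in front of the lip, 45 mm above the worktop, free air beneath and beside it. The lid is 105 x 50 x 3 mm. The ball can turn between gripping fingers as the lid swings. Axes turn with the lid (as the tub's when shut).
- bead_0_center (a point): Centre of a steel bead, a 16 mm ball of 17 g; three alike start inside the shut tub.
- bead_1_center (a point): Centre of another such 16 mm steel bead.
- bead_2_center (a point): Centre of another such 16 mm steel bead.
- tray: Square open aluminium tray fixed to the worktop, 140 x 140 mm, 25 mm high, walls and floor 3 mm; origin at the centre of its underside, x and y along its sides, z up.
- forceps: Steel forceps lying flat, 126 x 14 x 8 mm, bystander; origin at the centre of the underside, long axis its y.
- timer: Round minute timer, 64 mm across, 38 mm high, bystander; origin at the centre of the underside.
- cover_glass_box: Small flat box of cover glasses, 36 x 36 x 16 mm, bystander; origin at the centre of the underside.
- tape_roll: Roll of label tape lying flat, 84 mm across, 24 mm high, bystander; origin at the centre of the underside.
- rinse_bottle: White bottle with a red screw cap, 48 mm across, 101 mm high, bystander; origin at the centre of the underside.
- stain_bottle: Amber dropper bottle, 40 mm across, 96 mm high, bystander; origin at the centre of the underside.
- petri_dish: Shut petri dish, 87 mm across, 17 mm high, bystander; origin at the centre of the underside.

How it is judged:
By the outcome, as a careful person would: the job done as asked, in the order asked, and still so for the second after the job is handed in, with the robot touching nothing.
It also fails if it takes over 72 s, if anything falls off the work surface, if the arm or the gripper's body presses on something with over 40 N, if the wrist force passes 120 N, or if a joint passes its speed limit or range.

## Working session

There is one attempt and no reset: what is moved stays moved. The work goes in short steps, Python scripts to look and compute and a tool call to move; the robot and the scene stay as the last step left them, time stands still between calls to the robot, and variables do not carry over. Pictures are saved under pics/ and viewed, at most 10 in all, crops included, and the job is handed in when it is done.

Besides the shell and the picture viewer there is one more tool, called after "Call:" by a JSON object that holds its "name" and its "arguments", one argument or row to a line. arm_command: Moves the arm, as the interface text tells. Shifts and turns lie within -1 to 1; 1 stands for 0.25 m of shift or 0.15 rad of turn. Its arguments: {"type":"object","properties":{"series":{"type":"array"},"squeeze":{"type":"number"}},"required":["series"]}

```bash
mkdir -p pics
cat > h.py <<'E'
import numpy as np, cv2
from scipy.spatial.transform import Rotation as R
from rig import status, optics, job, models
def shot(n):
    o=status.get_obs(); p=optics.get_image(n)
    if n=="wrist":
        T=np.eye(4); T[:3,:3]=R.from_quat(o["ee_rot"]).as_matrix(); T[:3,3]=o["tcp_pos"]; p["E"]=T@np.array(p["T_tool_cam"])
    else: p["E"]=np.array(p["extrinsics"])
    return p
def save(p,f): cv2.imwrite("pics/"+f,p["color"][:,:,::-1])
def ray(p,u,v):
    K=np.array(p["camera_matrix"]); k=p["k1"]
    d=np.array([(u-K[0,2])/K[0,0],(v-K[1,2])/K[1,1]]); s=d.copy()
    for _ in range(20): s=d/(1+k*(s@s))
    r=p["E"][:3,:3]@np.array([s[0],-s[1],-1]); return p["E"][:3,3],r/np.linalg.norm(r)
def onz(p,u,v,z):
    o,r=ray(p,u,v); return o+r*(z-o[2])/r[2]
def tri(*rs):
    A=np.zeros((3,3));b=np.zeros(3)
    for o,r in rs:
        M=np.eye(3)-np.outer(r,r);A+=M;b+=M@o
    return np.linalg.solve(A,b)
def proj(p,X):
    c=np.linalg.inv(p["E"])@np.append(X,1); s=np.array([c[0],-c[1]])/-c[2]
    s=s*(1+p["k1"]*(s@s)); K=np.array(p["camera_matrix"]); return K[0,0]*s[0]+K[0,2],K[1,1]*s[1]+K[1,2]
E
cat > a.py <<'E'
from h import *
o=status.get_obs(); print({k:np.round(v,3) for k,v in o.items()})
for n in ("scene","side"):
    p=shot(n); save(p,n+"0.png"); print(n,np.round(p["E"],2).tolist())
    for t,z in (("tub_mid",.02),("lid_knob",.045),("tray",.01),("forceps",.004),("timer",.02),("cover_glass_box",.01),("tape_roll",.012),("rinse_bottle",.05),("stain_bottle",.05),("petri_dish",.01)):
        f=models.find_in(p,t)[:2]
        for d in f:
            l,tp,w,h=d["extent"]; print(t,round(d["p"],2),np.round(d["extent"]),np.round(onz(p,l+w/2,tp+h/2,z),3))
E
python3 a.py
```

```text
{'time': np.float64(0.0), 'joint_pos': array([ 1.168,  0.478,  0.022,  1.556, -0.011,  1.109, -0.083]), 'joint_velocities': array([-0.001,  0.001, -0.   ,  0.001,  0.001, -0.   , -0.002]), 'tau': array([-0.0000e+00, -5.8286e+01,  1.5340e+00, -2.7262e+01, -5.4000e-02,
        1.7000e-02,  0.0000e+00]), 'tcp_pos': array([ 0.196, -0.645,  0.222]), 'ee_rot': array([ 0.989,  0.147, -0.   , -0.001]), 'wrist_force': array([ 0.4  , -0.813,  0.043]), 'ft_torque': array([-0.009,  0.049,  0.008]), 'gripper_force': np.float64(0.0), 'gripper_width': np.float64(1.0)}
scene [[-0.85, 0.41, -0.33, 0.09], [-0.53, -0.65, 0.54, 0.72], [0.0, 0.64, 0.77, 1.08], [0.0, 0.0, 0.0, 1.0]]
tub_mid 0.62 [272. 229.  32.  34.] [0.46  0.052 0.02 ]
lid_knob 0.91 [273. 234.  31.  30.] [0.446 0.076 0.045]
tray 0.88 [301. 154.  65.  46.] [ 0.481 -0.282  0.01 ]
forceps 0.67 [222. 324.  32.  29.] [0.424 0.365 0.004]
forceps 0.4 [295. 209.  18.  24.] [ 0.472 -0.065  0.004]
timer 0.69 [258. 191.  19.  17.] [ 0.612 -0.072  0.02 ]
cover_glass_box 0.53 [206. 257.   6.   9.] [0.63  0.217 0.01 ]
tape_roll 0.84 [276. 136.  23.  20.] [ 0.692 -0.334  0.012]
tape_roll 0.5 [272. 226.  34.  40.] [0.46  0.047 0.012]
rinse_bottle 0.81 [196. 356.  26.  27.] [0.423 0.481 0.05 ]
stain_bottle 0.7 [364. 136.  15.  23.] [ 0.417 -0.451  0.05 ]
petri_dish 0.71 [225. 324.  30.  29.] [0.419 0.365 0.01 ]
side [[0.05, 0.47, -0.88, -0.98], [-1.0, 0.04, -0.04, -0.05], [0.01, 0.88, 0.47, 0.86], [0.0, 0.0, 0.0, 1.0]]
tray 0.95 [346. 207.  46.  37.] [ 0.492 -0.275  0.01 ]
cover_glass_box 0.55 [221. 197.  13.  10.] [0.624 0.207 0.01 ]
tape_roll 0.67 [371. 189.  23.  17.] [ 0.693 -0.343  0.012]
stain_bottle 0.76 [423. 215.  12.  26.] [ 0.42  -0.449  0.05 ]
petri_dish 0.87 [158. 224.  26.  14.] [0.414 0.357 0.01 ]
```

Run:
```python
import cv2,numpy as np
a=cv2.imread("pics/scene0.png")[130:390,180:400]; b=cv2.imread("pics/side0.png")[170:270,150:450]
a=cv2.resize(a,None,fx=2.3,fy=2.3,interpolation=3)[:600]; cv2.imwrite("pics/s0c.png",a)
b=cv2.resize(b,None,fx=2.6,fy=2.6,interpolation=3); cv2.imwrite("pics/d0c.png",b)
```

```text
(no output)
```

View pics/s0c.png

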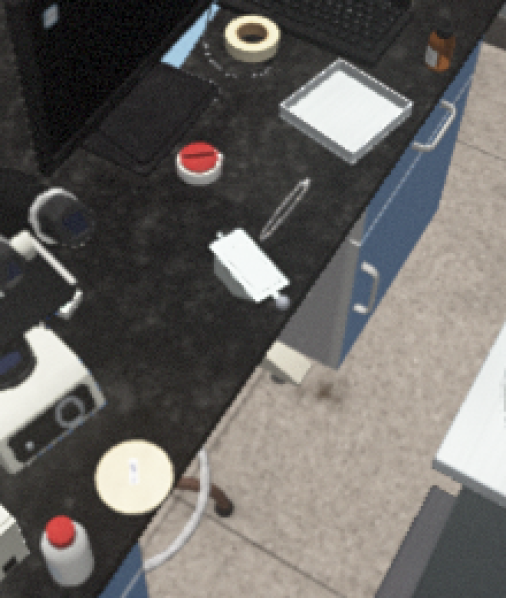

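View pics/d0c.png

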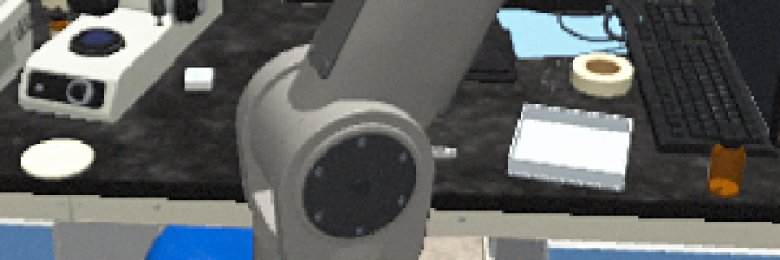

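Run:
```python
from h import *
p=shot("scene")
for n,u,v,z in (("knob",282,301,.045),("rearL",210,240,.044),("rearR",240,230,.044),("frR",290,290,.044),("frL",262,302,.044),("forcA",264,237,.004),("forcB",308,181,.004),("t1",341,60,.025),("t2",412,103,.025),("t3",352,160,.025),("t4",281,107,.025),("edge",230,412,0),("edge2",470,70,0),("monfoot",45,170,0.0),("scope",105,380,0.1)):
    print(n,np.round(onz(p,180+u/2.3,130+v/2.3,z),3))
o=status.get_obs(); print(R.from_quat(o["ee_rot"]).as_matrix().round(3).tolist())
w=shot("wrist"); print(np.round(w["T_tool_cam"],3).tolist(), w["camera_matrix"])
```

```text
knob [0.39  0.091 0.045]
rearL [0.516 0.058 0.044]
rearR [0.491 0.023 0.044]
frR [0.39  0.071 0.044]
frL [0.41  0.105 0.044]
forcA [ 0.473 -0.011  0.004]
forcB [ 0.47  -0.129  0.004]
t1 [ 0.537 -0.354  0.025]
t2 [ 0.405 -0.327  0.025]
t3 [ 0.429 -0.179  0.025]
t4 [ 0.565 -0.217  0.025]
edge [0.377 0.233 0.   ]
edge2 [ 0.366 -0.467  0.   ]
monfoot [0.8   0.049 0.   ]
scope [0.488 0.318 0.1  ]
[[0.957, 0.291, 0.0], [0.291, -0.957, -0.0], [0.0, 0.0, -1.0]]
[[-0.001, 0.962, 0.273, 0.075], [1.0, 0.001, 0.001, 0.0], [0.001, 0.273, -0.962, -0.162], [0.0, 0.0, 0.0, 1.0]] [[375.32215648   0.         276.62522892]
 [  0.         375.32215648 216.72863855]
 [  0.           0.           1.        ]]
```

Call:
{"name": "arm_command", "arguments": {
  "series": [1, 0, 0, 0, 0, 0, 0.96, 1, 0, 0, 0, 0, 0, 0.96, 1, 0, 0, 0, 0, 0, 0.96, 1, 0, 0, 0, 0, 0, 0.96, 1, 0, 0, 0, 0, 0, 0.96]
}}

```text
time: 1.7
tcp_pos: [0.1961, -0.6459, 0.2227]
ee_rot: [0.977, -0.214, 0.0, 0.0]
wrist_force: [0.0, 0.2, -0.3]
gripper_width: 0.996
gripper_force: 0.0
```

Call:
{"name": "arm_command", "arguments": {
  "series": [1, 0.055, -0.187, 0, 0, 0, 0, 1, 0.055, -0.187, 0, 0, 0, 0, 1, 0.055, -0.187, 0, 0, 0, 0, 1, 0.055, -0.187, 0, 0, 0, 0]
}}

```text
time: 2.1
tcp_pos: [0.3245, -0.4967, 0.2228]
ee_rot: [0.977, -0.211, 0.0, 0.0]
wrist_force: [0.3, -0.5, -0.0]
gripper_width: 1.003
gripper_force: 0.0
```

Call:
{"name": "arm_command", "arguments": {
  "series": [1, 0.055, -0.187, 0, 0, 0, 0, 1, 0.055, -0.187, 0, 0, 0, 0, 1, 0.055, -0.187, 0, 0, 0, 0, 1, 0.055, -0.187, 0, 0, 0, 0]
}}

```text
time: 2.5
tcp_pos: [0.4517, -0.349, 0.223]
ee_rot: [0.977, -0.211, 0.0, 0.0]
wrist_force: [0.7, -0.1, -0.2]
gripper_width: 1.001
gripper_force: 0.0
```

```bash
cat >> h.py <<'E'
def log():
    o=status.get_obs(); open("log.txt","a").write(" ".join(map(str,[*o["joint_pos"],*o["tcp_pos"],*o["ee_rot"]]))+"\n")
    M=R.from_quat(o["ee_rot"]).as_matrix()
    print("t",round(float(o["time"]),2),"q",np.round(o["joint_pos"],3),"p",np.round(o["tcp_pos"],4),"F",np.round(o["wrist_force"],1),"g",np.round([o["gripper_width"],o["gripper_force"]],3))
    return o,M
E
echo "1.168 0.478 0.022 1.556 -0.011 1.109 -0.083 0.196 -0.645 0.222 0.989 0.147 0 -0.001" > log.txt
python3 -c "
from h import *
o,M=log();print(M.round(3).tolist())"
```

```text
t 2.5 q [ 0.515  0.305  0.042  1.812 -0.015  1.024 -1.434] p [ 0.4517 -0.349   0.223 ] F [ 0.7 -0.1 -0.2] g [1.001 0.   ]
[[0.911, -0.413, 0.001], [-0.413, -0.911, -0.0], [0.001, 0.0, -1.0]]
```

Call:
{"name": "arm_command", "arguments": {
  "series": [1, -0.082, -0.182, 0, 0, 0, 0, 1, -0.082, -0.182, 0, 0, 0, 0, 1, -0.082, -0.182, 0, 0, 0, 0, 1, -0.082, -0.182, 0, 0, 0, 0]
}}

```text
time: 2.9
tcp_pos: [0.4508, -0.149, 0.2229]
ee_rot: [0.977, -0.211, 0.0, 0.0]
wrist_force: [0.6, -0.2, -0.1]
gripper_width: 1.0
gripper_force: 0.0
```

Call:
{"name": "arm_command", "arguments": {
  "series": [1, -0.082, -0.182, 0, 0, 0, 0, 1, -0.082, -0.182, 0, 0, 0, 0, 1, -0.082, -0.182, 0, 0, 0, 0, 1, -0.082, -0.182, 0, 0, 0, 0]
}}

```text
time: 3.3
tcp_pos: [0.4512, 0.0506, 0.2231]
ee_rot: [0.977, -0.211, 0.001, -0.0]
wrist_force: [0.8, 0.3, -0.4]
gripper_width: 1.003
gripper_force: 0.0
```

Run:
```python
from h import *
o,M=log()
ps={}
for n in ("wrist","scene","side"):
    p=shot(n); ps[n]=p; save(p,n+"1.png")
    for t,z in (("lid_knob",.045),("tub_mid",.02),("tub_lid",.044),("forceps",.004)):
        for d in models.find_in(p,t)[:2]:
            l,tp,w,h=d["extent"]; print(n,t,round(d["p"],2),np.round(d["extent"]),np.round(onz(p,l+w/2,tp+h/2,z),3))
```

```text
t 3.3 q [-0.013  0.124 -0.255  2.047  0.038  0.974 -2.284] p [0.4512 0.0506 0.2231] F [ 0.8  0.3 -0.4] g [1.003 0.   ]
wrist lid_knob 0.73 [234. 125.  56. 153.] [0.451 0.067 0.045]
wrist tub_mid 0.92 [230. 125.  57. 149.] [0.449 0.071 0.02 ]
wrist tub_mid 0.48 [15. 56. 52. 52.] [0.64  0.212 0.02 ]
wrist tub_lid 0.71 [230. 130.  58. 143.] [0.452 0.068 0.044]
wrist forceps 0.92 [313.  89. 122.  54.] [ 0.475 -0.066  0.004]
scene lid_knob 0.92 [274. 232.  29.  33.] [0.446 0.076 0.045]
scene tub_mid 0.63 [272. 229.  34.  36.] [0.455 0.053 0.02 ]
scene tub_mid 0.53 [196. 355.  25.  30.] [0.434 0.475 0.02 ]
scene tub_lid 0.62 [275. 232.  32.  31.] [0.442 0.069 0.044]
scene tub_lid 0.52 [271. 230.  37.  35.] [0.446 0.069 0.044]
scene forceps 0.49 [221. 322.  33.  29.] [0.429 0.362 0.004]
```

View pics/wrist1.png

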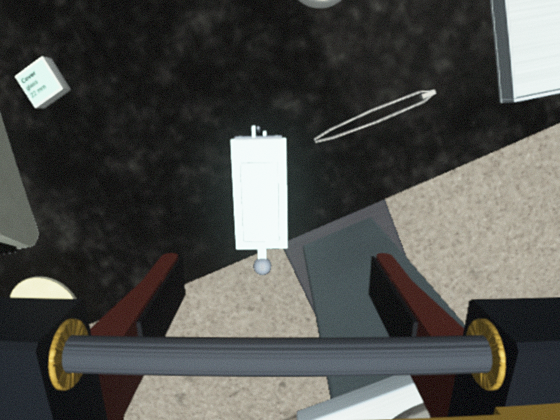

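Run:
```python
from h import *
o,M=log(); p=shot("wrist"); s=shot("scene")
k=onz(p,262,267,.045); a=onz(p,231,137,.044);b=onz(p,286,137,.044);c=onz(p,288,248,.044);d=onz(p,236,248,.044)
kt=tri(ray(p,262,267),ray(s,180+282/2.3,130+301/2.3))
print(k,kt,a,b,c,d)
print("len",np.linalg.norm((a+b)/2-(c+d)/2), np.linalg.norm(a-b))
for u,v,w in(((a+b)/2,(c+d)/2,'axis'),(a,d,'L'),(b,c,'R'),((a+b)/2,k,'k')): print(w,np.degrees(np.arctan2(*(u-v)[1::-1])))
print("k in tool",M.T@(k-o["tcp_pos"]), "tool yaw",np.degrees(np.arctan2(M[1,0],M[0,0])))
for q in((38,240),(30,180)): print("scope",onz(p,*q,.1),onz(p,*q,0))
```

```text
t 4.05 q [-0.01   0.125 -0.253  2.047  0.038  0.974 -2.279] p [0.4514 0.0484 0.2226] F [0.1 0.6 0.6] g [1.001 0.   ]
[0.39108847 0.09194564 0.045     ] [0.39046625 0.09146312 0.04508384] [0.51594963 0.06427966 0.044     ] [0.49553023 0.01952672 0.044     ] [0.39834871 0.06079785 0.044     ] [0.41916109 0.10667201 0.044     ]
len 0.10562192425765682 0.04919123574099416
axis -23.331582078458087
L -23.652907682861496
R -23.010003195097156
k -23.58004537372691
k in tool [-0.07292966 -0.01478053  0.17764476] tool yaw -24.39811628814869
scope [0.50979599 0.24009245 0.1       ] [0.50626708 0.31818269 0.        ]
scope [0.55486799 0.21723893 0.1       ] [0.56715496 0.28730981 0.        ]
```

Call:
{"name": "arm_command", "arguments": {
  "series": [1, -0.098, -0.02, 0.13, 0, 0, -0.12, 1, -0.098, -0.02, 0.13, 0, 0, 0, 1, -0.098, -0.02, 0.13, 0, 0, 0, 1, 0, 0, 0, 0, -0.67, 0, 1, 0, 0, 0, 0, -0.67, 0]
}}

```text
time: 4.65
tcp_pos: [0.3877, 0.0929, 0.1246]
ee_rot: [0.975, -0.199, -0.101, -0.02]
wrist_force: [0.5, 0.2, 1.1]
gripper_width: 0.996
gripper_force: 0.0
```

Run:
```python
from h import *
o,M=log(); k=np.array([.391,.0918,.045]); print(M.round(3).tolist(), M.T@(k+[0,0,-.008]-o["tcp_pos"]))
```

```text
t 4.65 q [-0.012  0.283 -0.311  2.144 -0.065  0.885 -2.247] p [0.3877 0.0929 0.1246] F [0.5 0.2 1.1] g [0.996 0.   ]
[[0.9, -0.392, -0.189], [-0.384, -0.92, 0.08], [-0.205, 0.001, -0.979]] [ 0.02137289 -0.00027891  0.08505616]
```

Call:
{"name": "arm_command", "arguments": {
  "series": [1, 0.028, 0, 0.113, 0, 0, 0, 1, 0.028, 0, 0.113, 0, 0, 0, 1, 0.028, 0, 0.113, 0, 0, 0]
}}

```text
time: 4.95
tcp_pos: [0.3941, 0.0904, 0.037]
ee_rot: [0.974, -0.201, -0.098, -0.021]
wrist_force: [0.1, 0.3, -0.2]
gripper_width: 1.0
gripper_force: 0.0
```

Run:
```python
from h import *
o,M=log(); p=shot("wrist"); save(p,"w2.png")
k=np.array([.391,.0918,.045]); print(M.T@(k+[0,0,-.008]-o["tcp_pos"]))
```

```text
t 4.95 q [-0.033  0.446 -0.289  2.188 -0.012  0.676 -2.272] p [0.3941 0.0904 0.037 ] F [ 0.1  0.3 -0.2] g [1. 0.]
[-3.34893789e-03 -4.98740835e-05  6.46682324e-04]
```

View pics/w2.png

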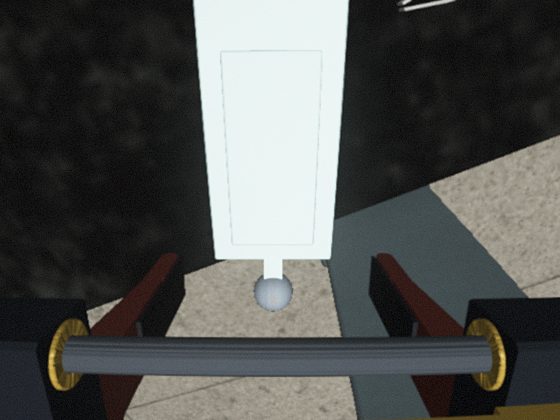

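Run:
```python
from h import *
o,M=log(); p=shot("wrist"); k=onz(p,273,291,.045); print(k, M.T@(k-o["tcp_pos"]), proj(p,o["tcp_pos"]+M@[0,0,-.008]))
```

```text
t 5.0 q [-0.034  0.452 -0.288  2.191 -0.011  0.672 -2.273] p [0.3917 0.0898 0.0337] F [-0.3 -0.5 -2.6] g [1.001 0.   ]
[0.39230114 0.09167512 0.045     ] [-0.002454   -0.00194684 -0.0110777 ] (np.float64(277.35996781869943), np.float64(282.9422262277062))
```

Call:
{"name": "arm_command", "arguments": {
  "series": [1, -0.01, -0.006, -0.01, 0, 0, 0, -1, 0, 0, 0, 0, 0, 0, -1, 0, 0, 0, 0, 0, 0, -1, 0, 0, 0, 0, 0, 0, -1, 0, 0, 0, 0, 0, 0],
  "squeeze": 5
}}

```text
time: 5.55
tcp_pos: [0.3927, 0.0927, 0.0415]
ee_rot: [0.974, -0.201, -0.098, -0.02]
wrist_force: [-0.0, 1.0, -0.7]
gripper_width: 0.675
gripper_force: 0.0
```

Call:
{"name": "arm_command", "arguments": {
  "series": [-1, 0, 0, 0, 0, 0, 0, -1, 0, 0, 0, 0, 0, 0]
}}

```text
time: 5.75
tcp_pos: [0.3923, 0.0926, 0.041]
ee_rot: [0.974, -0.201, -0.098, -0.02]
wrist_force: [-0.1, 0.5, -0.1]
gripper_width: 0.492
gripper_force: 0.0
```

Call:
{"name": "arm_command", "arguments": {
  "series": [-1, 0, 0, 0.014, 0, 0, 0, -1, 0, 0, 0, 0, 0, 0, -1, 0, 0, 0, 0, 0, 0, -1, 0, 0, 0, 0, 0, 0, -1, 0, 0, 0, 0, 0, 0]
}}

```text
time: 6.25
tcp_pos: [0.3915, 0.0929, 0.0374]
ee_rot: [0.974, -0.201, -0.098, -0.02]
wrist_force: [-0.4, 0.8, -1.6]
gripper_width: 0.2
gripper_force: 5.0
```

Run:
```python
from h import *
o,M=log()
h=np.array([.503,.0434,.043]); X=np.array([.918,-.397,0])
tc=o["tcp_pos"]; print("rel hinge",(tc-h)@X,tc[2]-h[2],M.round(3).tolist())
```

```text
t 6.25 q [-0.038  0.443 -0.29   2.192 -0.014  0.675 -2.278] p [0.3915 0.0929 0.0374] F [-0.4  0.8 -1.6] g [0.2 5. ]
rel hinge -0.12201245967648838 -0.005605644672865243 [[0.9, -0.396, -0.184], [-0.388, -0.918, 0.079], [-0.2, 0.0, -0.98]]
```

Run:
```python
import numpy as np
t=np.arange(0,13)*.135
dX=.122*-np.diff(np.cos(t)); dZ=.122*np.diff(np.sin(t))
print(np.round(np.c_[.98*dX-.2*dZ,-.2*dX-.98*dZ]/.25,3).tolist())
```

```text
[[-0.009, -0.065], [0.0, -0.066], [0.009, -0.065], [0.018, -0.063], [0.026, -0.06], [0.034, -0.056], [0.041, -0.051], [0.048, -0.045], [0.053, -0.039], [0.058, -0.031], [0.062, -0.023], [0.064, -0.014]]
```

Call:
{"name": "arm_command", "arguments": {
  "series": [-1, -0.009, 0, -0.065, 0, 0, 0, -1, 0, 0, -0.066, 0, 0, 0, -1, 0.009, 0, -0.065, 0, 0, 0, -1, 0.018, 0, -0.063, 0, 0, 0]
}}

```text
time: 6.65
tcp_pos: [0.4074, 0.0859, 0.1006]
ee_rot: [0.974, -0.201, -0.098, -0.02]
wrist_force: [1.0, 0.3, -1.8]
gripper_width: 0.195
gripper_force: 5.0
```

Call:
{"name": "arm_command", "arguments": {
  "series": [-1, 0.026, 0, -0.06, 0, 0, 0, -1, 0.034, 0, -0.056, 0, 0, 0, -1, 0.041, 0, -0.051, 0, 0, 0, -1, 0.048, 0, -0.045, 0, 0, 0]
}}

```text
time: 7.05
tcp_pos: [0.4511, 0.0673, 0.1452]
ee_rot: [0.974, -0.201, -0.098, -0.02]
wrist_force: [0.7, 1.0, -2.2]
gripper_width: 0.196
gripper_force: 5.0
```

Run:
```python
from h import *
o,M=log(); p=shot("wrist"); save(p,"w3.png")
h=np.array([.503,.0434,.043]); X=np.array([.918,-.397,0])
tc=o["tcp_pos"]; print("rel hinge",(tc-h)@X,tc[2]-h[2])
```

```text
t 7.05 q [ 0.03   0.334 -0.277  2.002 -0.037  0.978 -2.194] p [0.4511 0.0673 0.1452] F [ 0.7  1.  -2.2] g [0.196 5.   ]
rel hinge -0.05715822600290486 0.10215205655146765
```

View pics/w3.png

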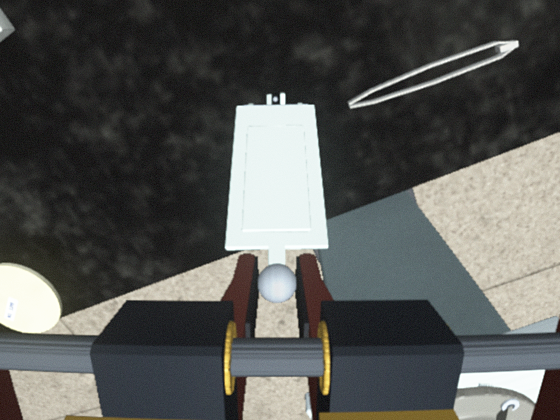

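Call:
{"name": "arm_command", "arguments": {
  "series": [-1, 0.053, 0, -0.039, 0, 0, 0, -1, 0.058, 0, -0.031, 0, 0, 0, -1, 0.062, 0, -0.023, 0, 0, 0, -1, 0.064, 0, -0.014, 0, 0, 0, -1, 0.066, 0, -0.006, 0, 0, 0]
}}

```text
time: 7.6
tcp_pos: [0.5244, 0.0358, 0.157]
ee_rot: [0.974, -0.201, -0.098, -0.02]
wrist_force: [-0.0, -0.5, -1.7]
gripper_width: 0.194
gripper_force: 5.0
```

Call:
{"name": "arm_command", "arguments": {
  "series": [1, 0, 0, 0, 0, 0, 0, 1, 0, 0, 0, 0, 0, 0, 1, 0, 0, 0, 0, 0, 0, 1, 0, 0, 0, 0, 0, 0, 1, 0, 0, 0, 0, 0, 0]
}}

```text
time: 8.1
tcp_pos: [0.5236, 0.036, 0.1572]
ee_rot: [0.974, -0.201, -0.098, -0.02]
wrist_force: [-0.6, -0.4, -0.5]
gripper_width: 0.612
gripper_force: 0.0
```

Call:
{"name": "arm_command", "arguments": {
  "series": [1, 0, 0, -0.1, 0, 0, 0, 1, 0, 0, -0.1, 0, 0, 0, 1, 0, 0, -0.1, 0, 0, 0]
}}

```text
time: 8.4
tcp_pos: [0.5376, 0.0299, 0.2314]
ee_rot: [0.974, -0.201, -0.098, -0.02]
wrist_force: [-0.1, 0.3, -1.0]
gripper_width: 0.885
gripper_force: 0.0
```

Run:
```python
from h import *
o,M=log(); p=shot("wrist"); save(p,"w4.png"); print(M.round(3).tolist())
for t in ("lid_knob","tub_mid","tub_lid"): print(t,[(round(d["p"],2),np.round(d["extent"])) for d in models.find_in(p,t)[:2]])
```

```text
t 8.4 q [ 0.075  0.364 -0.237  1.728 -0.024  1.23  -2.122] p [0.5376 0.0299 0.2314] F [-0.1  0.3 -1. ] g [0.885 0.   ]
[[0.9, -0.396, -0.184], [-0.388, -0.918, 0.079], [-0.2, 0.0, -0.98]]
lid_knob [(0.74, array([245.,  73.,  68., 117.]))]
tub_mid [(0.86, array([244.,  73.,  66., 203.]))]
tub_lid [(0.55, array([241.,  73.,  70., 114.]))]
```

View pics/w4.png

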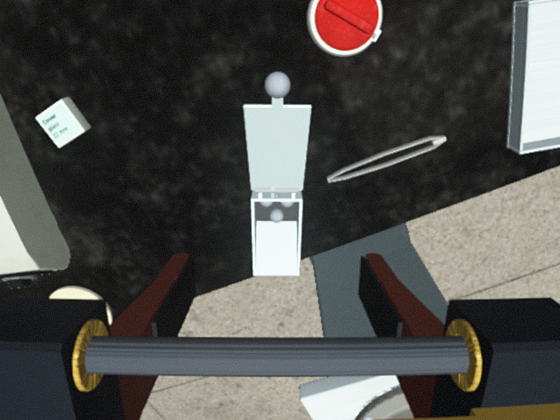

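Run:
```python
from h import *
from scipy.optimize import least_squares
o,M=log(); p=shot("wrist")
l=onz(p,254,276,.042); r=onz(p,299,276,.042); lip=(l+r)/2; hg=onz(p,277,193,.043)
X=(hg-lip); X[2]=0; X/=np.linalg.norm(X); print("lip",lip,np.linalg.norm(l-r),"hinge",hg,np.degrees(np.arctan2(X[1],X[0])),np.linalg.norm(hg-lip))
a=np.radians(-23.4); X=np.array([np.cos(a),np.sin(a),0]); mid=lip+.062*X; mid[2]=.021
print("mid",mid)
for th in (2.2,2.4,2.6): print(th,proj(p,lip+.102*X+.122*(-np.cos(th)*X+np.sin(th)*np.array([0,0,1]))))
print("tool yaw",np.degrees(np.arctan2(M[1,0],M[0,0])))
# kinematic fit: chain Rz Ry Rz Ry Rz Ry Rz
D=np.loadtxt("log.txt")
def fk(q,L):
    S=np.diag([1,1,1.]);T=R.from_euler('z',L[0]).as_matrix() ; P=np.array([L[9],0,L[1]]); k=2
    for i,ax in enumerate("zyzyzyz"):
        T=T@R.from_euler(ax,q[i]*(-1 if ax=='z' else 1)).as_matrix()
        if i==1:P=P+T@[L[2],0,L[3]]
        if i==3:P=P+T@[L[4],0,L[5]]
        if i==5:P=P+T@[L[6],0,L[7]]
    return P,T@R.from_euler('z',L[8]).as_matrix()
def res(L):
    e=[]
    for d in D:
        P,T=fk(d[:7],L); e+=[*(10*(P-d[7:10])),*(T-R.from_quat(d[10:]).as_matrix()).ravel()]
    return np.array(e+[*(.02*(L[[2,4,9]]))])
best=min((least_squares(res,[s,.35,0,.4,0,.4,0,.3,t,0]) for s in (0,) for t in (0,1.57,3.14,-1.57)),key=lambda f:f.cost)
print(best.cost,best.x.round(3),np.abs(best.fun).max()); np.save("L.npy",best.x)
```

```text
t 8.6 q [ 0.075  0.364 -0.237  1.729 -0.024  1.228 -2.122] p [0.5377 0.0299 0.2306] F [ 0.3  0.8 -0.3] g [0.995 0.   ]
lip [0.41024524 0.08563569 0.042     ] 0.04904277137500582 hinge [0.50093434 0.04589669 0.043     ] -23.66251932841138 0.09901868799701789
mid [0.46714602 0.06101252 0.021     ]
2.2 (np.float64(276.444882177714), np.float64(147.63396717616985))
2.4 (np.float64(276.47727072918565), np.float64(113.86093713747304))
2.6 (np.float64(276.510486685497), np.float64(86.78034232681657))
tool yaw -23.329010620250795
0.03658723496491713 [-0.119  0.295  0.023  0.569  0.01   0.483  0.043  0.355  1.454  0.012] 0.11250827693129989
```

```bash
cat > kin.py <<'E'
from h import *
from scipy.optimize import least_squares
import itertools
def fk(q,L,s):
    T=R.from_euler('z',L[0]).as_matrix(); P=np.array([0,0,L[1]])
    for i,ax in enumerate("zyzyzyz"):
        T=T@R.from_euler(ax,q[i]*s[i]).as_matrix()
        if i==1:P=P+T@[L[2],0,L[3]]
        if i==3:P=P+T@[L[4],0,L[5]]
        if i==5:P=P+T@[L[6],0,L[7]]
    return P,T@R.from_euler('z',L[8]).as_matrix()
def fit():
    D=np.loadtxt("log.txt"); b=None
    def res(L,s):
        e=[]
        for d in D:
            P,T=fk(d[:7],L,s); e+=[*(10*(P-d[7:10])),*(T-R.from_quat(d[10:]).as_matrix()).ravel()]
        return np.array(e+[*(.01*L[[2,4,6]])])
    for c in itertools.product((1,-1),repeat=3):
        s=[-1,1,c[0],1,c[1],1,c[2]]
        for t in (0,2,4):
            f=least_squares(res,[-.12,.35,0,.4,0,.4,0,.3,t],args=(s,))
            if b is None or f.cost<b[0]: b=(f.cost,f.x,s,np.abs(f.fun).max())
    return b
if __name__=="__main__":
    b=fit(); print(b)
    import pickle; pickle.dump(b,open("kin.pkl","wb"))
E
python3 kin.py
```

```text
(np.float64(0.040003017720305144), array([-0.10766348,  0.28515263,  0.04118465,  0.55346945,  0.00756396,
        0.47851571,  0.0456863 ,  0.32845645,  1.46454801]), [-1, 1, -1, 1, -1, 1, -1], np.float64(0.13277610270643309))
```

Run:
```python
from h import *
o,M=log(); t=np.array([.4633,.0621,.009]); v=M.T@(t-o["tcp_pos"]); print(v, v/.25)
```

```text
t 8.65 q [ 0.075  0.365 -0.237  1.73  -0.024  1.228 -2.122] p [0.5371 0.0299 0.2298] F [-0.8  0.4 -0.2] g [0.999 0.   ]
[-0.03461776 -0.00049316  0.23250557] [-0.13847105 -0.00197265  0.93002227]
```

Call:
{"name": "arm_command", "arguments": {
  "series": [1, -0.046, 0, 0.15, 0, 0, 0, 1, -0.046, 0, 0.15, 0, 0, 0, 1, -0.046, 0, 0.15, 0, 0, 0, 1, 0, 0, 0.15, 0, 0, 0, 1, 0, 0, 0.15, 0, 0, 0]
}}

```text
time: 9.15
tcp_pos: [0.4705, 0.0582, 0.0517]
ee_rot: [0.974, -0.201, -0.099, -0.02]
wrist_force: [0.6, -0.3, 0.6]
gripper_width: 0.994
gripper_force: 0.0
```

Run:
```python
from h import *
p=shot("wrist"); o,M=log(); save(p,"w5.png"); t=np.array([.4633,.0621,.009]); v=M.T@(t-o["tcp_pos"]); print(v/.25)
```

```text
t 9.2 q [ 0.024  0.51  -0.252  2.023  0.008  0.799 -2.19 ] p [0.4658 0.0581 0.0469] F [-2.2  0.3 -3.5] g [1. 0.]
[ 0.01660588 -0.01168     0.15133214]
```

View pics/w5.png

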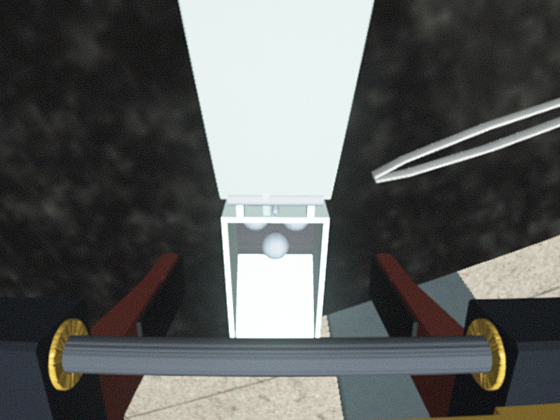

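Call:
{"name": "arm_command", "arguments": {
  "series": [1, 0.006, -0.002, 0.05, 0, 0, 0, 1, 0.006, -0.002, 0.05, 0, 0, 0, 1, 0.004, 0, 0.048, 0, 0, 0, 0, 0, 0, 0, 0, 0, 0]
}}

```text
time: 9.6
tcp_pos: [0.4693, 0.0602, 0.0159]
ee_rot: [0.974, -0.201, -0.099, -0.02]
wrist_force: [-0.3, 0.2, 0.0]
gripper_width: 0.941
gripper_force: 0.0
```

Run:
```python
from h import *
o,M=log(); t=np.array([.4633,.0621,.009]); v=M.T@(t-o["tcp_pos"]); print(v/.25)
```

```text
t 9.6 q [ 0.014  0.562 -0.244  2.032  0.021  0.728 -2.2  ] p [0.4693 0.0602 0.0159] F [-0.3  0.2  0. ] g [0.941 0.   ]
[-0.01889614  0.00259574  0.03197222]
```

Call:
{"name": "arm_command", "arguments": {
  "series": [0.2, -0.018, 0.002, 0.03, 0, 0, 0, 0.2, 0, 0, 0, 0, 0, 0, -1, 0, 0, 0, 0, 0, 0, -1, 0, 0, 0, 0, 0, 0, -1, 0, 0, 0, 0, 0, 0],
  "squeeze": 12
}}

```text
time: 10.1
tcp_pos: [0.4644, 0.0622, 0.0106]
ee_rot: [0.974, -0.201, -0.098, -0.02]
wrist_force: [-0.3, -0.8, 1.8]
gripper_width: 0.571
gripper_force: 12.0
```

Call:
{"name": "arm_command", "arguments": {
  "series": [-1, 0, 0, 0, 0, 0, 0, -1, 0, 0, 0, 0, 0, 0],
  "squeeze": 30
}}

```text
time: 10.3
tcp_pos: [0.4644, 0.0621, 0.0106]
ee_rot: [0.974, -0.201, -0.098, -0.02]
wrist_force: [-0.2, -0.8, 4.5]
gripper_width: 0.569
gripper_force: 30.0
```

Run:
```python
from h import *
o,M=log(); print(M.round(3).tolist())
```

```text
t 10.3 q [ 0.009  0.566 -0.245  2.045  0.023  0.708 -2.206] p [0.4644 0.0621 0.0106] F [-0.2 -0.8  4.5] g [ 0.569 29.982]
[[0.9, -0.396, -0.183], [-0.388, -0.918, 0.079], [-0.199, -0.0, -0.98]]
```

Call:
{"name": "arm_command", "arguments": {
  "series": [-1, -0.01, 0, -0.05, 0, 0, 0, -1, -0.022, 0, -0.11, 0, 0, 0, -1, -0.027, 0, -0.13, 0, 0, 0, -1, -0.027, 0, -0.13, 0, 0, 0, -1, -0.026, 0, -0.13, 0, 0, 0]
}}

```text
time: 10.8
tcp_pos: [0.4631, 0.0621, 0.1519]
ee_rot: [0.974, -0.201, -0.099, -0.02]
wrist_force: [0.7, -0.6, -5.3]
gripper_width: 0.569
gripper_force: 30.0
```

Call:
{"name": "arm_command", "arguments": {
  "series": [-1, 0.028, 0.07, -0.006, 0, 0, 0, -1, 0.056, 0.138, -0.012, 0, 0, 0, -1, 0.056, 0.138, -0.012, 0, 0, 0, -1, 0.056, 0.138, -0.012, 0, 0, 0]
}}

```text
time: 11.2
tcp_pos: [0.4612, -0.0699, 0.1512]
ee_rot: [0.974, -0.201, -0.099, -0.02]
wrist_force: [0.6, -0.1, -4.7]
gripper_width: 0.57
gripper_force: 30.0
```

Call:
{"name": "arm_command", "arguments": {
  "series": [-1, 0.056, 0.138, -0.012, 0, 0, 0, -1, 0.056, 0.138, -0.012, 0, 0, 0, -1, 0.056, 0.138, -0.012, 0, 0, 0, -1, 0.028, 0.07, -0.006, 0, 0, 0]
}}

```text
time: 11.6
tcp_pos: [0.4588, -0.2034, 0.1516]
ee_rot: [0.974, -0.203, -0.099, -0.02]
wrist_force: [-1.2, -0.1, -4.6]
gripper_width: 0.569
gripper_force: 30.0
```

```bash
python3 - <<'E'
from h import *
o,M=log(); print(M.round(3).tolist())
p=shot("side"); print([(round(d["p"],2),np.round(d["extent"])) for d in models.find_in(p,"tray")[:1]])
E
python3 kin.py
```

```text
t 11.6 q [ 0.401  0.395 -0.12   1.881  0.026  1.068 -1.711] p [ 0.4588 -0.2034  0.1516] F [-1.2 -0.1 -4.6] g [ 0.569 29.979]
[[0.898, -0.4, -0.184], [-0.392, -0.917, 0.078], [-0.2, 0.002, -0.98]]
[(0.75, array([346., 209.,  46.,  36.]))]
(np.float64(0.04713449163350608), array([-0.1083042 ,  0.28519397,  0.03851406,  0.55284113,  0.00892688,
        0.47379173,  0.03854743,  0.32973974,  1.46416628]), [-1, 1, -1, 1, -1, 1, -1], np.float64(0.12967205983382163))
```

Call:
{"name": "arm_command", "arguments": {
  "series": [-1, 0, 0, 0, -0.198, 0, -0.968, -1, 0, 0, 0, -0.198, 0, -0.968, -1, 0, 0, 0, -0.198, 0, -0.968, -1, 0, 0, 0, -0.198, 0, -0.968, -1, 0, 0, 0, -0.198, 0, -0.968]
}}

```text
time: 12.2
tcp_pos: [0.4599, -0.1981, 0.1514]
ee_rot: [0.98, 0.169, -0.099, 0.017]
wrist_force: [0.3, 0.3, -4.6]
gripper_width: 0.567
gripper_force: 30.0
```

Call:
{"name": "arm_command", "arguments": {
  "series": [-1, 0, 0, 0, -0.198, 0, -0.968, -1, 0, 0, 0, -0.198, 0, -0.968, -1, 0, 0, 0, -0.198, 0, -0.968, -1, 0, 0, 0, -0.198, 0, -0.968, -1, 0, 0, 0, -0.198, 0, -0.968]
}}

```text
time: 12.7
tcp_pos: [0.4597, -0.1981, 0.1514]
ee_rot: [0.853, 0.513, -0.086, 0.052]
wrist_force: [-0.3, 0.2, -4.6]
gripper_width: 0.564
gripper_force: 30.0
```

Run:
```python
from h import *
o,M=log(); print(M.round(3).tolist())
```

```text
t 12.7 q [ 0.463  0.33  -0.37   2.     0.378  0.946 -0.622] p [ 0.4597 -0.1981  0.1514] F [-0.3  0.2 -4.6] g [ 0.564 29.975]
[[0.46, 0.883, -0.094], [0.865, -0.469, -0.177], [-0.2, -0.001, -0.98]]
```

Call:
{"name": "arm_command", "arguments": {
  "series": [-1, 0, 0, 0, -0.198, 0, -0.968, -1, 0, 0, 0, -0.198, 0, -0.968, -1, 0, 0, 0, -0.198, 0, -0.968, -1, 0, 0, 0, -0.198, 0, -0.968, -1, 0, 0, 0, -0.198, 0, -0.968]
}}

```text
time: 13.2
tcp_pos: [0.4594, -0.1982, 0.1514]
ee_rot: [0.609, 0.787, -0.062, 0.079]
wrist_force: [0.1, -0.2, -4.6]
gripper_width: 0.562
gripper_force: 30.0
```

Call:
{"name": "arm_command", "arguments": {
  "series": [-1, 0, 0, 0, -0.198, 0, -0.968, -1, 0, 0, 0, -0.198, 0, -0.968, -1, 0, 0, 0, -0.198, 0, -0.968, -1, 0, 0, 0, -0.198, 0, -0.968, -1, 0, 0, 0, -0.198, 0, -0.968]
}}

```text
time: 13.7
tcp_pos: [0.4591, -0.1983, 0.1513]
ee_rot: [0.283, 0.954, -0.029, 0.096]
wrist_force: [-0.0, 0.5, -5.2]
gripper_width: 0.566
gripper_force: 30.0
```

Run:
```python
from h import *
o,M=log(); print(M.round(3).tolist())
# tub frame from tool: tilt .2 about y ; mid offset: TCP at (-4mm X) & z .0106 with mid z .021
p=shot("side"); save(p,"s6.png");
```

```text
t 13.7 q [ 0.826  0.249 -0.659  2.149  0.385  0.641  0.897] p [ 0.4591 -0.1983  0.1513] F [-0.   0.5 -5.2] g [ 0.566 29.976]
[[-0.821, 0.546, 0.167], [0.535, 0.838, -0.11], [-0.2, -0.001, -0.98]]
```

Call:
{"name": "arm_command", "arguments": {
  "series": [-1, 0, 0, 0, 0, 0.8, 0, -1, 0, 0, 0, 0, 0.8, 0, -1, 0, 0, 0, 0, 0.8, 0, -1, 0, 0, 0, 0, 0.8, 0, -1, 0, 0, 0, 0, 0.8, 0]
}}

```text
time: 14.25
tcp_pos: [0.4606, -0.1994, 0.1522]
ee_rot: [0.284, 0.938, 0.057, -0.191]
wrist_force: [0.6, 0.8, -4.0]
gripper_width: 0.567
gripper_force: 30.0
```

Run:
```python
from h import *
o,M=log(); print(M.round(3).tolist()); X=np.array([-.838,.546,0]);Z=np.array([0,0,1])
tz=M[:,2]; tilt=np.arctan2(tz@X,-tz[2]); tip=tilt+.2; print("tip",np.degrees(tip))
lip=o["tcp_pos"]+X*(-.058*np.cos(tip)-.0314*np.sin(tip))+Z*(-.058*np.sin(tip)+.0314*np.cos(tip)); print("lip",lip)
p=shot("scene"); w=shot("wrist"); save(p,"sc7.png"); save(w,"w7.png")
d=models.find_in(p,"tray")[:1]; print(d)
t=np.array([.423,-.230,.060]); print((M.T@(t-o["tcp_pos"]))/.25)
```

```text
t 14.25 q [ 0.809  0.591 -0.645  1.716  0.196  1.323  1.083] p [ 0.4606 -0.1994  0.1522] F [ 0.6  0.8 -4. ] g [ 0.567 29.983]
[[-0.766, 0.554, -0.326], [0.511, 0.833, 0.215], [0.39, -0.002, -0.921]]
tip 34.447679773539384
lip [ 0.51559813 -0.2351765   0.14524547]
[]
[-0.09118586 -0.18473318  0.36211881]
```

Call:
{"name": "arm_command", "arguments": {
  "series": [-1, -0.023, -0.046, 0.09, 0, 0, 0, -1, -0.023, -0.046, 0.09, 0, 0, 0, -1, -0.023, -0.046, 0.09, 0, 0, 0, -1, -0.023, -0.046, 0.09, 0, 0, 0, -1, 0, 0, 0, 0, 0, 0]
}}

```text
time: 14.9
tcp_pos: [0.4199, -0.2307, 0.0583]
ee_rot: [0.284, 0.938, 0.056, -0.191]
wrist_force: [-1.0, -0.3, -4.6]
gripper_width: 0.565
gripper_force: 30.0
```

Run:
```python
from h import *
o,M=log(); p=shot("scene"); s=shot("side"); o,M=log()
a=cv2.resize(p["color"][130:260,260:400,::-1],None,fx=3,fy=3,interpolation=2); b=cv2.resize(s["color"][140:270,300:440,::-1],None,fx=2.7,fy=3,interpolation=2)
cv2.imwrite("pics/c8.png",np.hstack([a,b[:a.shape[0]]]))
```

```text
t 14.9 q [ 0.852  0.681 -0.595  1.821  0.276  1.149  1.113] p [ 0.4199 -0.2307  0.0583] F [-1.  -0.3 -4.6] g [ 0.565 29.983]
t 15.0 q [ 0.851  0.679 -0.598  1.816  0.274  1.151  1.114] p [ 0.4237 -0.2297  0.0608] F [-0.2  0.6 -3.8] g [ 0.566 29.983]
```

View pics/c8.png

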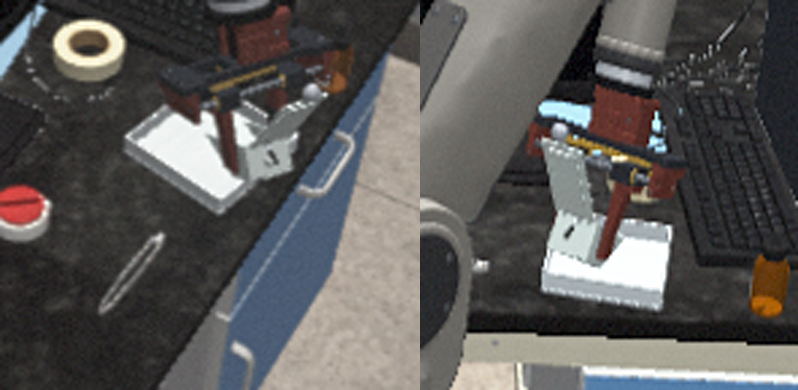

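Call:
{"name": "arm_command", "arguments": {
  "series": [-1, 0.003, 0, -0.005, 0, 0.4, 0, -1, 0.003, 0, -0.005, 0, 0.4, 0, -1, 0.003, 0, -0.005, 0, 0.4, 0, -1, 0.003, 0, -0.005, 0, 0.4, 0, -1, 0.003, 0, -0.005, 0, 0.4, 0]
}}

```text
time: 15.5
tcp_pos: [0.4256, -0.2299, 0.0689]
ee_rot: [0.271, 0.901, 0.098, -0.326]
wrist_force: [0.8, -0.0, -4.3]
gripper_width: 0.563
gripper_force: 30.0
```

Call:
{"name": "arm_command", "arguments": {
  "series": [-1, 0.004, 0, -0.004, 0, 0.4, 0, -1, 0.004, 0, -0.004, 0, 0.4, 0, -1, 0.004, 0, -0.004, 0, 0.4, 0, -1, 0.004, 0, -0.004, 0, 0.4, 0, -1, 0.004, 0, -0.004, 0, 0.4, 0]
}}

```text
time: 16.0
tcp_pos: [0.4258, -0.2301, 0.0757]
ee_rot: [0.253, 0.842, 0.138, -0.456]
wrist_force: [0.3, 0.0, -5.0]
gripper_width: 0.566
gripper_force: 30.0
```

Call:
{"name": "arm_command", "arguments": {
  "series": [-1, 0, 0, 0, 0, 0, 0, -1, 0, 0, 0, 0, 0, 0, -1, 0, 0, 0, 0, 0, 0, -1, 0, 0, 0, 0, 0, 0, -1, 0, 0, 0, 0, 0, 0]
}}

```text
time: 16.5
tcp_pos: [0.4237, -0.2306, 0.0745]
ee_rot: [0.253, 0.841, 0.138, -0.457]
wrist_force: [1.1, 0.5, -4.4]
gripper_width: 0.57
gripper_force: 30.0
```

```bash
cat > tip.py <<'E'
from h import *
o,M=log(); X=np.array([-.838,.546,0]);Z=np.array([0,0,1])
tz=M[:,2]; tip=np.arctan2(tz@X,-tz[2])+.2; print("tip",np.degrees(tip))
print("lip",o["tcp_pos"]+X*(-.058*np.cos(tip)-.0314*np.sin(tip))+Z*(-.058*np.sin(tip)+.0314*np.cos(tip)))
for n in ("scene","side","wrist"):
    p=shot(n); print(n,[(round(d["p"],2),np.round(d["extent"]).tolist(),np.round(onz(p,d["extent"][0]+d["extent"][2]/2,d["extent"][1]+d["extent"][3]/2,.011),3)) for d in models.find_in(p,"bead_0_center")[:5]])
    save(p,n+"9.png")
E
python3 tip.py
```

```text
t 16.5 q [ 0.764  1.011 -0.527  1.419  0.144  1.777  1.166] p [ 0.4237 -0.2306  0.0745] F [ 1.1  0.5 -4.4] g [ 0.57  29.984]
tip 68.52697809567319
lip [ 0.46593266 -0.25819068  0.03201554]
scene [(0.3, [206.0, 256.0, 10.0, 11.0], array([0.625, 0.216, 0.011]))]
side []
wrist [(0.27, [135.0, 0.0, 289.0, 419.0], array([ 0.342, -0.173,  0.011]))]
```

Run:
```python
from h import *
p=cv2.imread("pics/scene9.png");s=cv2.imread("pics/side9.png")
a=cv2.resize(p[140:215,290:380],None,fx=4.4,fy=5,interpolation=2); b=cv2.resize(s[180:255,325:415],None,fx=4.4,fy=5,interpolation=2)
cv2.imwrite("pics/c9.png",np.hstack([a,b]))
```

```text
(no output)
```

View pics/c9.png

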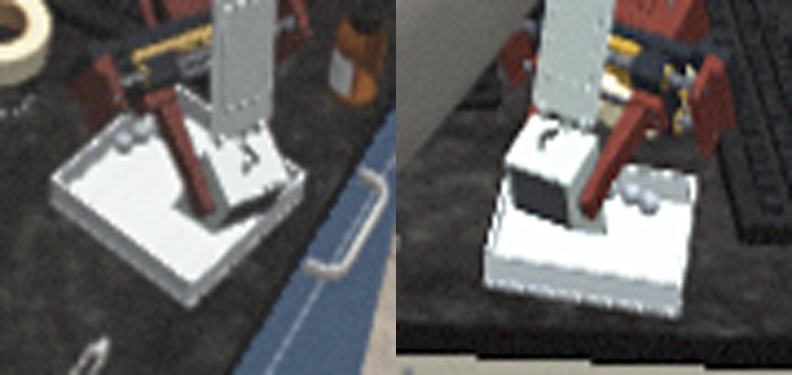

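Run:
```python
from h import *
p=shot("scene")
for n,u,v,z in (("padNear",150,168,.0),("padR",216,88,.0),("tL",281,107,.025),("timer",199,160,.019),("tape",252,38,.012),("ttop",341,60,.025)): print(n,np.round(onz(p,180+u/2.3,130+v/2.3,z),3))
for c in((.625,-.18,0),(.62,-.2,0),(.60,-.18,0)): u,v=proj(p,c); print(c,(u-180)*2.3,(v-130)*2.3)
```

```text
padNear [ 0.675 -0.034  0.   ]
padR [ 0.681 -0.221  0.   ]
tL [ 0.565 -0.217  0.025]
timer [ 0.614 -0.07   0.019]
tape [ 0.686 -0.337  0.012]
ttop [ 0.537 -0.354  0.025]
(0.625, -0.18, 0) 233.2023635463215 118.62874461779755
(0.62, -0.2, 0) 243.00874680810927 111.73762633921423
(0.6, -0.18, 0) 247.61808493962647 125.09317402339508
```

Call:
{"name": "arm_command", "arguments": {
  "series": [-1, -0.01, 0, -0.015, 0, -0.7, 0, -1, -0.02, 0, -0.03, 0, -0.7, 0, -1, 0, 0, -0.08, 0, -0.8, 0, -1, 0, 0, -0.08, 0, -0.8, 0, -1, 0, 0, -0.08, 0, -0.8, 0]
}}

```text
time: 17.35
tcp_pos: [0.4661, -0.2586, 0.1224]
ee_rot: [0.282, 0.936, 0.061, -0.201]
wrist_force: [1.1, -0.0, -3.8]
gripper_width: 0.566
gripper_force: 30.0
```

```bash
python3 tip.py; python3 -c "
from h import *
o,M=log();print(M.round(3).tolist())"
```

```text
t 17.35 q [ 0.839  0.678 -0.598  1.639  0.241  1.345  1.157] p [ 0.4661 -0.2586  0.1224] F [ 1.1 -0.  -3.8] g [ 0.566 29.983]
tip 35.712779423258304
lip [ 0.52089465 -0.29432571  0.11399114]
scene []
side []
wrist []
t 17.65 q [ 0.838  0.684 -0.596  1.638  0.241  1.35   1.157] p [ 0.4644 -0.2583  0.12  ] F [ 0.8 -0.7 -4.5] g [ 0.566 29.983]
[[-0.757, 0.552, -0.35], [0.502, 0.834, 0.231], [0.419, -0.0, -0.908]]
```

Call:
{"name": "arm_command", "arguments": {
  "series": [-1, 0, 0, 0, 0, -0.83, 0, -1, 0, 0, 0, 0, -0.83, 0, -1, 0, 0, 0, 0, -0.83, 0, -1, 0, 0, 0, 0, -0.83, 0, -1, 0, 0, 0, 0, -0.83, 0]
}}

```text
time: 18.15
tcp_pos: [0.4645, -0.2579, 0.1199]
ee_rot: [0.287, 0.953, -0.027, 0.093]
wrist_force: [0.5, -0.9, -4.6]
gripper_width: 0.568
gripper_force: 30.0
```

```bash
python3 tip.py; python3 -c "
from h import *
o,M=log();print(M.round(3).tolist()); print(M.T@(np.array([.628,-.182,.10])-o['tcp_pos'])/.25)"
```

```text
t 18.15 q [ 0.876  0.346 -0.601  2.109  0.441  0.597  0.958] p [ 0.4645 -0.2579  0.1199] F [ 0.5 -0.9 -4.6] g [ 0.568 29.982]
tip 0.3275419295897052
lip [ 0.51320874 -0.28964579  0.15098908]
scene []
side []
wrist []
t 18.45 q [ 0.876  0.349 -0.601  2.101  0.439  0.604  0.961] p [ 0.4668 -0.2591  0.1213] F [-0.6 -1.  -3.8] g [ 0.568 29.983]
[[-0.818, 0.553, 0.16], [0.543, 0.833, -0.105], [-0.191, 0.001, -0.982]]
[-0.34376989  0.61322486  0.15437485]
```

Run:
```python
from h import *
p=cv2.imread("pics/scene9.png");s=cv2.imread("pics/side9.png");w=cv2.imread("pics/wrist9.png")
a=cv2.resize(p[140:215,290:380],(400,300),interpolation=2); b=cv2.resize(s[180:255,325:415],(400,300),interpolation=2)
cv2.imwrite("pics/c10.png",np.hstack([np.vstack([a,b]),cv2.resize(w,(400,300))[:, :].repeat(1,0) if 0 else np.vstack([cv2.resize(w,(400,300)),cv2.resize(w[150:370,180:380],(400,300))])]))
```

```text
(no output)
```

View pics/c10.png

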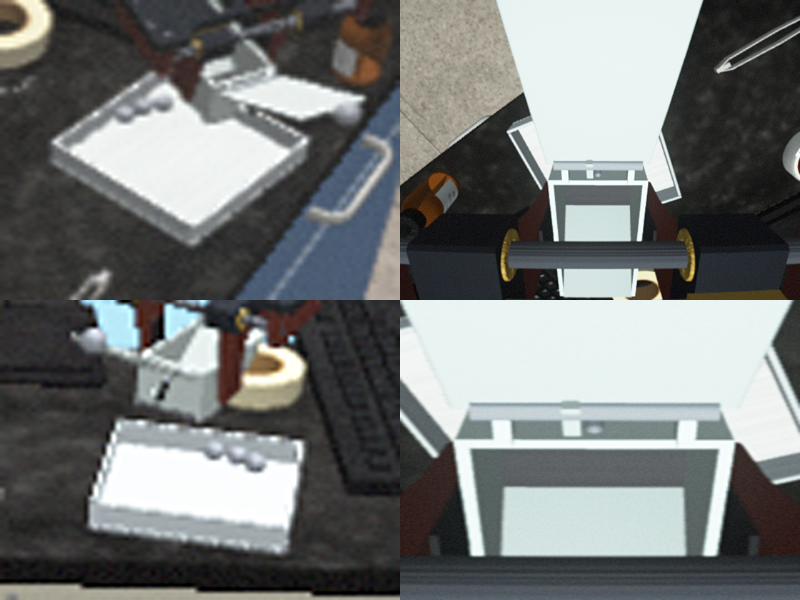

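Call:
{"name": "arm_command", "arguments": {
  "series": [-1, -0.069, 0.123, 0.031, 0, 0, 0, -1, -0.069, 0.123, 0.031, 0, 0, 0, -1, -0.069, 0.123, 0.031, 0, 0, 0, -1, -0.069, 0.123, 0.031, 0, 0, 0, -1, -0.069, 0.123, 0.031, 0, 0, 0]
}}

```text
time: 18.95
tcp_pos: [0.6297, -0.181, 0.0993]
ee_rot: [0.288, 0.953, -0.028, 0.092]
wrist_force: [0.3, -0.6, -4.8]
gripper_width: 0.57
gripper_force: 30.0
```

```bash
python3 -c "
from h import *
p=shot('wrist')
o,M=log();print(M.round(4).tolist()); print(M.T@(np.array([.628,-.182,.0106])-o['tcp_pos'])/.25)
for n in ('wrist','scene','side'):
  p=shot(n)
  for t,z in(('timer',.02),('tape_roll',.012),('forceps',.004),('tub_mid',.1)):
    for d in models.find_in(p,t)[:1]:
      l,a,w,h=d['extent'];print(n,t,round(d['p'],2),np.round(onz(p,l+w/2,a+h/2,z),3))"
```

```text
t 19.0 q [ 0.541  0.558 -0.539  1.827  0.564  0.718  0.675] p [ 0.6356 -0.1757  0.0997] F [ 7.8  3.1 -3.8] g [ 0.566 29.985]
[[-0.8191, 0.5489, 0.1666], [0.5396, 0.8359, -0.1009], [-0.1946, 0.0072, -0.9809]]
[ 0.08078873 -0.04024116  0.34723519]
wrist timer 0.78 [ 0.621 -0.063  0.02 ]
wrist tape_roll 0.55 [ 0.657 -0.308  0.012]
wrist forceps 0.47 [ 0.542 -0.312  0.004]
wrist tub_mid 0.65 [ 0.606 -0.155  0.1  ]
scene timer 0.86 [ 0.615 -0.058  0.02 ]
scene tub_mid 0.78 [ 0.599 -0.214  0.1  ]
side tape_roll 0.63 [ 0.689 -0.342  0.012]
side tub_mid 0.7 [ 0.649 -0.189  0.1  ]
```

Call:
{"name": "arm_command", "arguments": {
  "series": [-1, 0.014, 0, 0.068, 0, -0.03, 0, -1, 0.014, 0, 0.068, 0, 0, 0, -1, 0.014, 0, 0.068, 0, 0, 0, -1, 0.012, 0, 0.06, 0, 0, 0, -1, 0, 0, 0, 0, 0, 0]
}}

```text
time: 20.25
tcp_pos: [0.625, -0.1806, 0.0298]
ee_rot: [0.287, 0.953, -0.029, 0.093]
wrist_force: [-0.3, -0.9, -4.1]
gripper_width: 0.565
gripper_force: 30.0
```

```bash
python3 -c "
from h import *
o,M=log();print(M.round(4).tolist())"
```

```text
t 20.25 q [ 0.489  0.636 -0.461  1.881  0.663  0.597  0.579] p [ 0.625  -0.1806  0.0298] F [-0.3 -0.9 -4.1] g [ 0.565 29.983]
[[-0.8185, 0.5517, 0.1605], [0.5409, 0.8341, -0.1084], [-0.1937, -0.0019, -0.9811]]
```

Call:
{"name": "arm_command", "arguments": {
  "series": [-1, 0.004, 0, 0.021, 0, -0.03, 0, -1, 0.004, 0, 0.021, 0, 0, 0, -1, 0.004, 0, 0.021, 0, 0, 0, -1, 0, 0, 0, 0, 0, 0]
}}

```text
time: 20.65
tcp_pos: [0.6269, -0.1811, 0.0164]
ee_rot: [0.287, 0.953, -0.029, 0.097]
wrist_force: [0.4, -0.5, -5.4]
gripper_width: 0.567
gripper_force: 30.0
```

Call:
{"name": "arm_command", "arguments": {
  "series": [-1, 0.001, 0, 0.005, 0, 0, 0, -1, 0, 0, 0, 0, 0, 0]
}}

```text
time: 20.85
tcp_pos: [0.6274, -0.1812, 0.0158]
ee_rot: [0.287, 0.953, -0.029, 0.098]
wrist_force: [-0.9, -0.3, -3.7]
gripper_width: 0.566
gripper_force: 30.0
```

Call:
{"name": "arm_command", "arguments": {
  "series": [-1, 0.001, 0, 0.005, 0, 0, 0, -1, 0, 0, 0, 0, 0, 0]
}}

```text
time: 21.05
tcp_pos: [0.6273, -0.1811, 0.0144]
ee_rot: [0.287, 0.953, -0.029, 0.098]
wrist_force: [-0.7, -0.9, -4.7]
gripper_width: 0.569
gripper_force: 30.0
```

Call:
{"name": "arm_command", "arguments": {
  "series": [-1, 0.002, 0, 0.008, 0, 0, 0, -1, 0, 0, 0, 0, 0, 0]
}}

```text
time: 21.25
tcp_pos: [0.627, -0.181, 0.0121]
ee_rot: [0.287, 0.953, -0.029, 0.097]
wrist_force: [-0.1, 0.2, -3.8]
gripper_width: 0.566
gripper_force: 30.0
```

Call:
{"name": "arm_command", "arguments": {
  "series": [-1, 0.001, 0, 0.006, 0, 0, 0, -1, 0, 0, 0, 0, 0, 0]
}}

```text
time: 21.45
tcp_pos: [0.6274, -0.1811, 0.0108]
ee_rot: [0.287, 0.953, -0.029, 0.098]
wrist_force: [-0.5, 0.8, -3.5]
gripper_width: 0.567
gripper_force: 30.0
```

Call:
{"name": "arm_command", "arguments": {
  "series": [-1, 0.001, 0, 0.004, 0, 0, 0, -1, 0, 0, 0, 0, 0, 0]
}}

```text
time: 21.65
tcp_pos: [0.6275, -0.1811, 0.0107]
ee_rot: [0.287, 0.953, -0.03, 0.098]
wrist_force: [-3.5, 1.2, 4.7]
gripper_width: 0.568
gripper_force: 30.0
```

Call:
{"name": "arm_command", "arguments": {
  "series": [0.5, 0, 0, 0, 0, 0, 0, 0.5, 0, 0, 0, 0, 0, 0, 0.5, 0, 0, 0, 0, 0, 0, 0.5, 0, 0, 0, 0, 0, 0]
}}

```text
time: 22.05
tcp_pos: [0.6275, -0.181, 0.0098]
ee_rot: [0.287, 0.953, -0.029, 0.098]
wrist_force: [0.4, 0.1, 0.8]
gripper_width: 0.749
gripper_force: 0.0
```

```bash
python3 -c "
from h import *
o,M=log()"
```

```text
t 22.05 q [ 0.465  0.663 -0.43   1.89   0.701  0.553  0.54 ] p [ 0.6275 -0.181   0.0098] F [0.4 0.1 0.8] g [0.749 0.   ]
```

Retract along the tool axis.

Call:
{"name": "arm_command", "arguments": {
  "series": [0.5, 0, 0, -0.06, 0, 0, 0, 0.5, 0, 0, -0.12, 0, 0, 0, 0.5, 0, 0, -0.16, 0, 0, 0, 0.5, 0, 0, -0.16, 0, 0, 0, 0.5, 0, 0, -0.16, 0, 0, 0]
}}

```text
time: 22.55
tcp_pos: [0.5988, -0.162, 0.1738]
ee_rot: [0.286, 0.953, -0.029, 0.098]
wrist_force: [1.4, 0.9, 0.0]
gripper_width: 0.751
gripper_force: 0.0
```

Run:
```python
from h import *
o,M=log()
X=np.array([-.832,.545,0])/np.linalg.norm([.832,.545]); mid=np.array([.624,-.179,.021]); Z=np.array([0,0,1])
hg=mid+.04*X+.022*Z
pts={"lip":mid-.062*X+.021*Z,"hinge":hg,"knob26":hg+.122*(-np.cos(2.6)*X+np.sin(2.6)*Z)}
for n in ("wrist","scene","side"):
    p=shot(n); print(n,{k:np.round(proj(p,v)).tolist() for k,v in pts.items()})
    for t,z in(("tub_mid",.03),("tub_lid",.06),("lid_knob",.1),("timer",.02),("forceps",.004),("tape_roll",.012),("tray",.012),("bead_0_center",.011)):
        print(t,[(round(d["p"],2),np.round(d["extent"]).tolist(),np.round(onz(p,d["extent"][0]+d["extent"][2]/2,d["extent"][1]+d["extent"][3]/2,z),3).tolist()) for d in models.find_in(p,t)[:2]])
```

```text
t 22.55 q [ 0.595  0.41  -0.605  1.867  0.469  0.805  0.73 ] p [ 0.5988 -0.162   0.1738] F [1.4 0.9 0. ] g [0.751 0.   ]
wrist {'lip': [276.0, 271.0], 'hinge': [276.0, 163.0], 'knob26': [274.0, 7.0]}
tub_mid [(0.71, [234.0, 0.0, 88.0, 273.0], [0.578, -0.146, 0.03])]
tub_lid [(0.61, [233.0, 6.0, 90.0, 167.0], [0.543, -0.124, 0.06])]
lid_knob [(0.91, [235.0, 2.0, 90.0, 174.0], [0.539, -0.12, 0.1]), (0.28, [230.0, 2.0, 95.0, 268.0], [0.561, -0.136, 0.1])]
timer [(0.89, [344.0, 83.0, 83.0, 79.0], [0.617, -0.069, 0.02])]
forceps []
tape_roll [(0.87, [154.0, 282.0, 76.0, 56.0], [0.687, -0.328, 0.012]), (0.39, [346.0, 81.0, 81.0, 81.0], [0.62, -0.068, 0.012])]
tray [(0.64, [0.0, 9.0, 208.0, 224.0], [0.49, -0.261, 0.012])]
bead_0_center [(0.49, [99.0, 192.0, 19.0, 12.0], [0.543, -0.308, 0.011]), (0.16, [231.0, 1.0, 88.0, 269.0], [0.579, -0.151, 0.011])]
scene {'lip': [274.0, 162.0], 'hinge': [287.0, 181.0], 'knob26': [302.0, 189.0]}
tub_mid [(0.65, [268.0, 160.0, 39.0, 33.0], [0.604, -0.186, 0.03]), (0.58, [303.0, 156.0, 58.0, 44.0], [0.476, -0.26, 0.03])]
tub_lid [(0.76, [285.0, 180.0, 22.0
[... 317 characters left out ...]
37.0, 17.0, 20.0], [0.684, -0.337, 0.012]), (0.46, [255.0, 193.0, 20.0, 16.0], [0.619, -0.068, 0.012])]
tray [(0.78, [301.0, 154.0, 60.0, 48.0], [0.486, -0.277, 0.012])]
bead_0_center []
side {'lip': [347.0, 191.0], 'hinge': [332.0, 201.0], 'knob26': [316.0, 196.0]}
tub_mid [(0.63, [314.0, 189.0, 40.0, 25.0], [0.62, -0.166, 0.03])]
tub_lid []
lid_knob [(0.47, [314.0, 195.0, 7.0, 5.0], [0.508, -0.104, 0.1])]
timer []
forceps []
tape_roll [(0.73, [368.0, 191.0, 25.0, 18.0], [0.672, -0.335, 0.012])]
tray [(0.6, [346.0, 208.0, 47.0, 37.0], [0.483, -0.277, 0.012]), (0.32, [128.0, 202.0, 14.0, 32.0], [0.486, 0.496, 0.012])]
bead_0_center [(0.38, [313.0, 190.0, 39.0, 23.0], [0.647, -0.162, 0.011])]
```

Call:
{"name": "arm_command", "arguments": {
  "series": [0.5, 0, 0, -0.16, 0, 0, 0, 0.5, 0, 0, -0.1, 0, 0, 0, 0.5, 0, 0, 0, 0, 0, 0, 0.5, 0, 0, 0, 0, 0, 0]
}}

```text
time: 24.3
tcp_pos: [0.5884, -0.1555, 0.2352]
ee_rot: [0.287, 0.953, -0.029, 0.098]
wrist_force: [-0.5, -0.0, 0.1]
gripper_width: 0.754
gripper_force: 0.0
```

```bash
python3 -c "
from h import *
log(); print(job.finish_job())"
```

```text
t 24.3 q [ 0.633  0.325 -0.647  1.829  0.386  0.907  0.797] p [ 0.5884 -0.1555  0.2352] F [-0.5 -0.   0.1] g [0.754 0.   ]
the job is handed in; nothing more can be done
None
```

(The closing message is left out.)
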